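Check-weigh the long ampoule case on the bench scale

ROBOT

A 7-joint arm with a two-finger parallel gripper is mounted at the origin on the work surface. World frame = base frame: x ahead of the robot, y to its left, z up, the work surface at z = 0. Lengths are in mm, angles in rad, forces in N, time in s.
With the tool pointing down it reaches from about 425 to 1025 mm from the base axis. Payload 9.4 kg.
Tool frame: the origin (TCP) lies at the very end of the fingers, on their centre line; the grasp point (between the pads) lies 19 mm behind it; z points along the fingers, y is the direction in which the jaws open and shut (so a half turn about z gives the same grasp; the last joint's range is limited). The gripper opens to 85 mm and grips with 20 to 120 N. Pads are 22 mm wide; open, the fingers measure 114 mm over their backs; the gripper's body (76 mm by 85 mm) begins 54 mm behind the grasp point. The pads swing forward as they close: fully open they stand 13 mm farther back than shut.
Start: joints at [-1.323, 0.599, -0.003, 1.599, 0.002, 0.943, -0.08], TCP at [231.367, 687.091, 204.775] pointing down, gripper open.
Joint ranges: [-2.57, 2.57], [-0.35, 1.97], [-1.29, 1.29], [0.11, 2.56], [-1.05, 4.19], [0.11, 1.86], [-2.63, 2.63]. Speed limits (rad/s): [2.22, 2.22, 3.01, 3.01, 3.14, 3.14, 3.14].

INTERFACE

Orientations are given as [roll, pitch, yaw] about the fixed x, y, z axes, in that order (R = Rz(yaw) Ry(pitch) Rx(roll)).
In Python, from station import r gives the robot as it stands. Calls block until the motion is done:
- r.move_to(position, orientation): joint-space move of the TCP to a pose.
- r.line_to(position, orientation=None, max_speed=150, force_limit=None): straight line of the TCP; orientation=None keeps the orientation; max_speed is the mean speed in mm/s. With force_limit (N) it stops when the force on the tool has changed by that much, and returns True; else False.
- r.move_j(angles): joint-space move.
- r.gripper_to(opening, newtons=None): finger opening in mm; newtons is the grip in N (None keeps the last); returns when the fingers have stopped.
- r.sleep(seconds).
- r.inverse_kinematics(position, orientation): joint angles nearest the present ones, or None.
- r.capture(name): name is "side" or "top" or "wrist"; returns the picture (480x640x3 uint8, blue, green, red); there is no depth.
- r.camera_info(name): a dict with "fov_y" (degrees; the focal length in pixels is half the picture's height over the tangent of half this angle, whatever the lens; pixels are square), "cx", "cy" (the principal point, pixels), "world_to_cam" (4x4, takes a point from world to camera coordinates). Camera axes: x right, y down, z forward; pixel columns grow to the right and rows downward; lengths in mm; the calibration is good to about 2 mm. A picture is of the moment at which its call begins: read the wrist's pose just before it. camera_info takes no time and is no camera call; for the wrist camera it gives the pose at the moment of the call.
A pose or a line that the arm cannot do raises r.Unreachable and nothing moves.
- r.job_done(): hands the job in, once; it reports no verdict.
Readings, each from a call of its own:
- r.get_time(): time.
- r.get_joints(): joint angles.
- r.get_joint_vel(): joint speeds.
- r.get_effort(): joint torques, N m.
- r.get_tcp_pos(): TCP position.
- r.get_orientation(): TCP orientation.
- r.get_contact_force(): force on the tool from outside, world axes, zero at the start.
- r.get_torque(): the same for the moment, N m.
- r.get_finger_gap(): finger opening in mm.
Only numpy, scipy, OpenCV 4.12 (cv2) and the standard library are available. Lean on these libraries where they do the work, as an engineer would, in place of code of your own. Each camera call takes 0.05 s, during which the arm holds its last target.

TASK

Check-weigh the long ampoule case: first, with the pan still empty, zero the scale by pressing its zero bar right down to its stop, holding it there about a second and letting it up again. Then take the long case from the sloping rack and set it down gently and level, right way up, in the middle of the scale's pan so that no edge overhangs, and let go. Leave the two shorter cases and the other things on the counter where they are.

Things in the scene. Friction and masses are not known exactly. Their poses are not given: they have to be found in the camera images.
- long_case_centre (a point): Centre (half-way up) of the long ampoule case, the thing to weigh: a closed hard grey box 112 mm long (its x), 54 wide (its y), 45 high (its z, out of its lid), 150 to 310 g. Its long sides are smooth; latches and hinges stand out under 3 mm, only near the ends. It starts lid up on the rack's slope, in any of the three bays, its x pointing up the slope.
- long_case_corner0 (a point): Bottom corner of the long case, on its underside, at the lower, -x end and the -y side of the case (from its centre -56, -27, -22.5 mm along its x, y, z).
- long_case_corner1 (a point): Bottom corner of the long case, on its underside, at the lower, -x end and the +y side of the case (from its centre -56, +27, -22.5 mm along its x, y, z).
- long_case_corner2 (a point): Bottom corner of the long case, on its underside, at the upper, +x end and the +y side of the case (from its centre +56, +27, -22.5 mm along its x, y, z).
- long_case_corner3 (a point): Bottom corner of the long case, on its underside, at the upper, +x end and the -y side of the case (from its centre +56, -27, -22.5 mm along its x, y, z).
- long_case: The same long case as a body; its origin is the middle of the lower short edge of its underside, axes as for its centre.
- pan_centre (a point): Centre of the top face of the scale's pan: a level, rimless square steel plate, 140 x 140 mm, its top 62 mm above the counter and 16 mm above the white housing below. x, y along its edges; x points from the scale's front (display, zero bar) to its back, z up. The fixed scale stands to the left or right of the robot's middle, the rack on the other side, each turned up to 0.25 rad.
- pan: The pan itself; origin in the middle of its underside, 6 mm below pan_centre, same axes.
- zero_bar_pad (a point): Where to press the zero bar: top face, mid-width, 32 mm in front of its hinge, 164 mm in front of the pan's centre, 32 mm above the counter. The bar is a grey plate along the scale's front, 130 mm wide (pan's y), 45 deep, hinged along its rear edge by the display; its front edge goes down. The pad sinks 5 mm to the stop, taking about 2.5 N at first, 7 N at the stop. Axes as the pan's.
- zero_bar (a joint): Angle of the zero bar about its hinge, rad: 0 up (rest), 0.16 fully down at its stop. A spring lifts it again.
- short_case_a_centre (a point): Centre of a shorter ampoule case, of the same make, 74 x 54 x 45 mm, in another bay of the rack. To be left alone.
- short_case_b_centre (a point): Centre of the second shorter ampoule case, 74 x 54 x 45 mm, in another bay of the rack. To be left alone.
- tape_roll: Roll of tape lying flat, 64 mm across, 25 mm high, on the counter nearest the robot; origin at its underside. To be left alone.
- gel_bottle: Clear bottle of hand gel with a white cap, 60 mm across, 160 mm tall, at one side of the counter; origin at its underside. To be left alone.
- pill_jar: Small amber jar with a white lid, 48 mm across, 75 mm tall, at the other side of the counter; origin at its underside. To be left alone.
- pen_torch: Pen torch lying on the counter at the right, near the robot, 131 mm long (its x), 15 mm thick; origin at its underside. To be left alone.
- rack: Fixed aluminium rack with three bays side by side on a floor 330 mm wide, 145 mm long, sloping 30 degrees, lower towards the robot, its low edge 30 mm above the counter with a lip 14 mm high on which the cases' lower ends rest. Cases' middles are 80 to 130 mm apart; 12 mm high tabs part the bays only in the lowest 22 mm. Origin on the counter under its middle; y across the bays, x to its back.
There are look-alikes about, which are no part of the job. What is shaped like the long_case but blue is not meant.

How it is judged (in metres and radians):
On the way:
1. the zero bar is held down at its stop with nothing on the pan (value of joint zero_bar above 0.135 rad and contact force between pan and anything else below 0.1 N), for 0.4 s.
At the end, for the whole second after the job is handed in: The long case rests alone on the pan, still, level within 3.4 degrees, lid up, all four bottom corners inside the pan's 140 mm square, centre within 20 mm of the pan's centre; zero bar up (below 0.03 rad); shorter cases, tape, bottle, jar and torch within 30 mm of their start (x of long_case_corner0 in the frame of pan_centre between -0.07 and 0.07 m and y of long_case_corner0 in the frame of pan_centre between -0.07 and 0.07 m and x of long_case_corner1 in the frame of pan_centre between -0.07 and 0.07 m and y of long_case_corner1 in the frame of pan_centre between -0.07 and 0.07 m and x of long_case_corner2 in the frame of pan_centre between -0.07 and 0.07 m and y of long_case_corner2 in the frame of pan_centre between -0.07 and 0.07 m and x of long_case_corner3 in the frame of pan_centre between -0.07 and 0.07 m and y of long_case_corner3 in the frame of pan_centre between -0.07 and 0.07 m and distance of each of short_case_a_centre, short_case_b_centre, tape_roll, gel_bottle, pill_jar, pen_torch from where it was at the start of the episode below 0.03 m and horizontal distance between long_case_centre and pan_centre below 0.02 m and angle between long_case_centre's own z axis and vertical below 0.06 rad and z of long_case_centre in the frame of pan_centre between 0.018 and 0.028 m and contact force between long_case and pan above 0.5 N and linear speed of long_case below 0.01 m/s and value of joint zero_bar below 0.03 rad); the robot touches nothing.
It fails at once if the long case touches the pan while tipped more than 11 degrees (contact force between long_case and pan above 0.5 N and angle between long_case_centre's own z axis and vertical above 0.2 rad).
It fails at once if the long case is dropped or slammed on the pan (moves faster than 0.4 m/s within 30 mm above the pan, or presses on it with over 40 N) (contact force between long_case and pan above 40 N or (linear speed of long_case above 0.4 m/s and horizontal distance between long_case_centre and pan_centre below 0.1 m and z of long_case_centre in the frame of pan_centre below 0.0525 m)).
It fails at once if a shorter case or another thing on the counter is moved more than 30 mm (distance of any of short_case_a_centre, short_case_b_centre, tape_roll, gel_bottle, pill_jar, pen_torch from where it was at the start of the episode above 0.03 m).
It also fails if it takes over 67 s, if anything falls off the work surface, if the arm or the gripper's body presses on something with over 40 N, if the wrist force passes 120 N, or if a joint passes its speed limit or range.

## Working session

There is one attempt and no reset: what is moved stays moved. The work goes in short steps, each a Python script; the robot and the scene stay as the last script left them, time stands still between calls to the robot, and variables do not carry over. Pictures are saved under pics/ and viewed, and the job is handed in when it is done.

```bash
mkdir -p pics
python3 - <<'E'
from station import r
import cv2,numpy as np
print(r.get_time(),r.get_tcp_pos(),r.get_orientation())
for n in ["side","top","wrist"]:
    i=r.camera_info(n);print(n,i)
    cv2.imwrite(f"pics/{n}0.png",r.capture(n))
E
```

```text
0.0 [231.24475947 686.58956188 203.90026893] [-3.14002796e+00  1.83720890e-04  2.81687107e+00]
side {'fov_y': 55.542989530435236, 'cx': 324.3686911304853, 'cy': 238.16043200639845, 'world_to_cam': array([[ 9.89833986e-01, -1.40683246e-01, -2.09022725e-02,
        -3.96306847e+02],
       [-1.17002101e-01, -7.21877664e-01, -6.82058023e-01,
         9.22435316e+01],
       [ 8.08652532e-02,  6.77569822e-01, -7.30999280e-01,
         1.26433949e+03],
       [ 0.00000000e+00,  0.00000000e+00,  0.00000000e+00,
         1.00000000e+00]])}
top {'fov_y': 43.119334719938365, 'cx': 305.8306461359773, 'cy': 234.0618703520232, 'world_to_cam': array([[ 2.30399512e-02, -9.99701778e-01, -8.09420138e-03,
        -7.44576404e+00],
       [-9.93370666e-01, -2.19804631e-02, -1.12834300e-01,
         4.17751398e+02],
       [ 1.12622736e-01,  1.06402390e-02, -9.93580850e-01,
         1.85745548e+03],
       [ 0.00000000e+00,  0.00000000e+00,  0.00000000e+00,
         1.00000000e+00]])}
wrist {'fov_y': 60.285263045496905, 'cx': 322.5830341264437, 'cy': 243.5514052990372, 'world_to_cam': array([[ 3.19195721e-01,  9.47687353e-01, -1.66516785e-03,
        -7.24705593e+02],
       [ 9.14727264e-01, -3.07633927e-01,  2.61983587e-01,
        -3.32979053e+01],
       [ 2.47766270e-01, -8.51472144e-02, -9.65070892e-01,
         3.78761169e+02],
       [ 0.00000000e+00,  0.00000000e+00,  0.00000000e+00,
         1.00000000e+00]])}
```

View pics/top0.png

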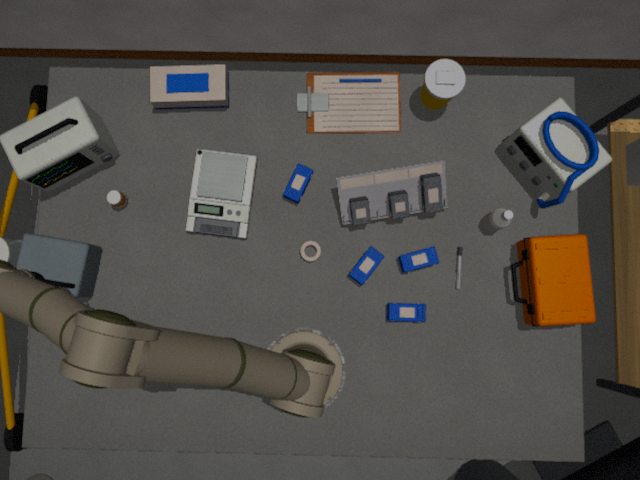

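View pics/side0.png

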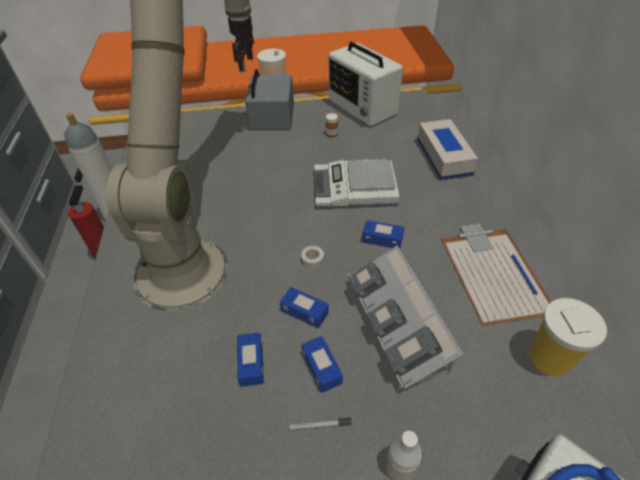

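View pics/wrist0.png

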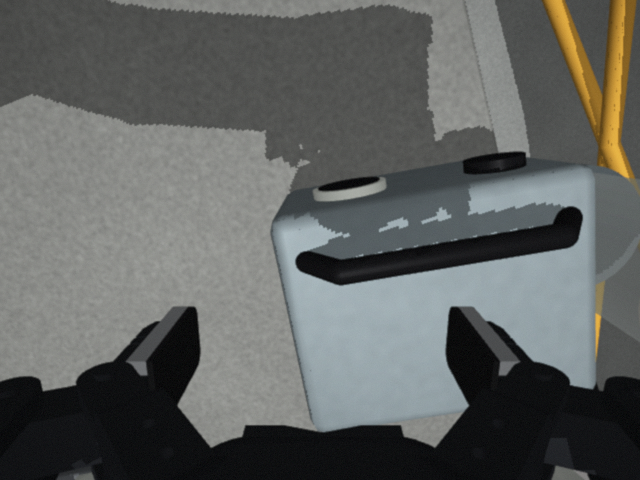

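Top view: scale at about (222,193), rack at about (392,195). It holds three grey cases at (360,208), (398,204) and (431,193); the last is the longest. The blue boxes on the counter are the look-alikes. I'll enlarge to confirm.

Run:
```python
import cv2
t=cv2.imread("pics/top0.png");s=cv2.imread("pics/side0.png")
cv2.imwrite("pics/c1.png",cv2.resize(t[145:235,325:455],None,fx=6,fy=6,interpolation=cv2.INTER_CUBIC))
cv2.imwrite("pics/c2.png",cv2.resize(t[140:245,180:260],None,fx=5.5,fy=5.5,interpolation=cv2.INTER_CUBIC))
cv2.imwrite("pics/c3.png",cv2.resize(s[240:390,340:470],None,fx=4,fy=4,interpolation=cv2.INTER_CUBIC))
cv2.imwrite("pics/c4.png",cv2.resize(s[145:220,300:410],None,fx=7,fy=7,interpolation=cv2.INTER_CUBIC))
```

```text
(no output)
```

View pics/c1.png

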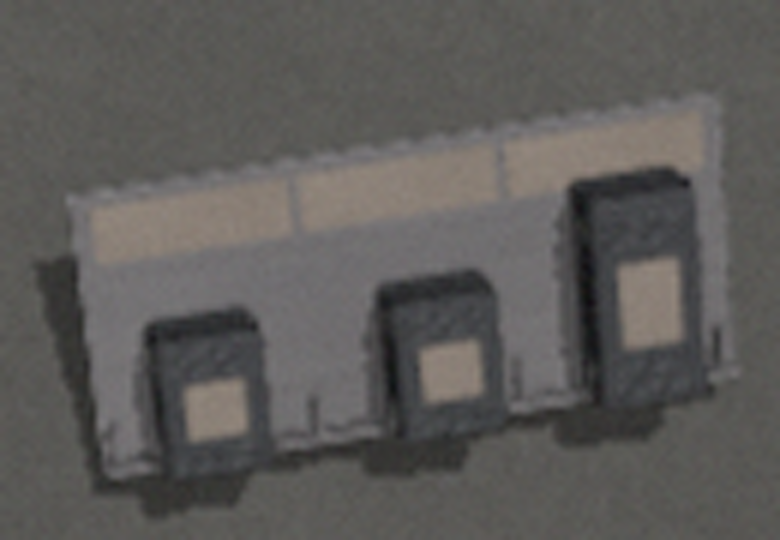

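View pics/c2.png

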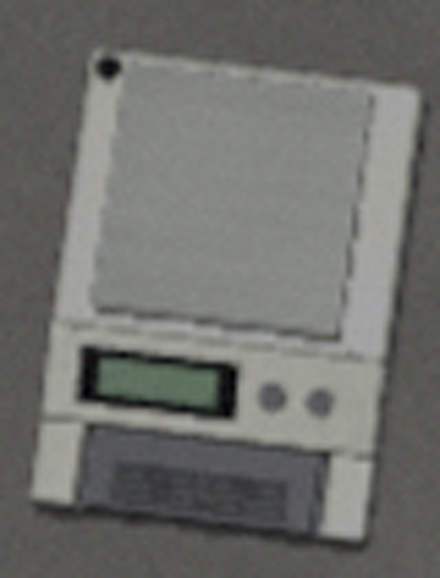

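View pics/c3.png

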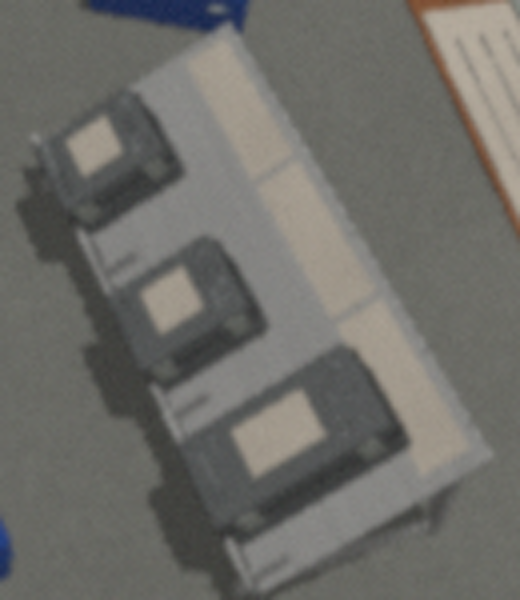

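View pics/c4.png

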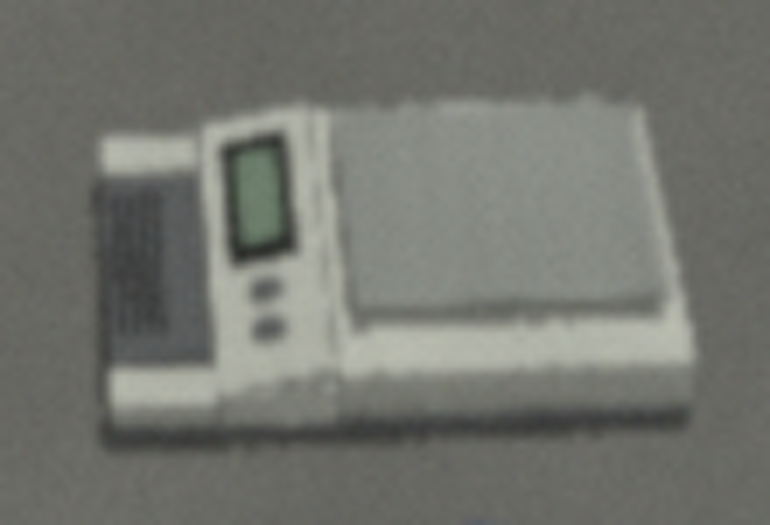

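The right-hand grey case, at top (431,193), is the long one: it is visibly longer than the other two grey ones, it lies lid up, and it isn't blue. Next I'll estimate poses from both fixed cameras.

```bash
cat > h.py <<'E'
import numpy as np,cv2
def K(i): 
    f=240/np.tan(np.radians(i["fov_y"]/2)); return f
def ray(i,p):
    f=K(i);T=i["world_to_cam"];R=T[:3,:3];c=-R.T@T[:3,3]
    d=R.T@np.array([(p[0]-i["cx"])/f,(p[1]-i["cy"])/f,1]);return c,d
def atz(i,p,z):
    c,d=ray(i,p);return c+d*(z-c[2])/d[2]
def tri(obs):
    A=np.zeros((3,3));b=np.zeros(3)
    for i,p in obs:
        c,d=ray(i,p);d=d/np.linalg.norm(d);M=np.eye(3)-np.outer(d,d);A+=M;b+=M@c
    return np.linalg.solve(A,b)
def proj(i,P):
    T=i["world_to_cam"];q=T[:3,:3]@np.array(P)+T[:3,3];f=K(i);return np.array([q[0]/q[2]*f+i["cx"],q[1]/q[2]*f+i["cy"]])
E
python3 - <<'E'
from station import r
from h import *
t=r.camera_info("top");s=r.camera_info("side")
c2=lambda x,y:(180+(x+.5)/5.5-.5,140+(y+.5)/5.5-.5)
c1=lambda x,y:(325+(x+.5)/6-.5,145+(y+.5)/6-.5)
c3=lambda x,y:(340+(x+.5)/4-.5,240+(y+.5)/4-.5)
c4=lambda x,y:(300+(x+.5)/7-.5,145+(y+.5)/7-.5)
np.set_printoptions(precision=1,suppress=True)
P=[atz(t,c2(*p),62) for p in [(122,68),(373,95),(340,335),(92,310)]]
Q=[atz(s,c4(*p),62) for p in [(640,105),(662,295),(355,302),(330,108)]]
print(np.array(P),np.mean(P,0));print(np.array(Q),np.mean(Q,0))
print([np.linalg.norm(P[i]-P[(i+1)%4]) for i in range(4)])
print("bar",[atz(t,c2(*p),32) for p in [(90,425),(326,452),(318,533),(80,508)]])
# lid: order lowL,lowR,upR,upL
L1=[(603,408),(707,395),(690,182),(582,203)]
L3=[(180,450),(218,528),(405,440),(345,345)]
for a,b in zip(L1,L3): print("lid",tri([(t,c1(*a)),(s,c3(*b))]))
print("label",tri([(t,c1(650,304)),(s,c3(279,434))]))
print("short b label",tri([(t,c1(450,372)),(s,c3(172,299))]))
print("rackback",atz(t,c1(70,200),102),atz(t,c1(718,97),102))
E
```

```text
[[661.2 328.4  62. ]
 [648.7 187.   62. ]
 [512.3 200.7  62. ]
 [523.4 339.3  62. ]] [586.4 263.8  62. ]
[[666.4 316.5  62. ]
 [643.5 183.1  62. ]
 [510.4 200.6  62. ]
 [523.6 338.5  62. ]] [586.  259.6  62. ]
[np.float64(141.94293715834903), np.float64(137.13969444064185), np.float64(138.98427136216452), np.float64(138.2825956631886)]
bar [array([462.9, 343.4,  32. ]), array([450.5, 209.9,  32. ]), array([404.6, 212.7,  32. ]), array([415.8, 347. ,  32. ])]
lid [ 486.9 -359.7   60.1]
lid [ 494.4 -411.2   65.9]
lid [ 596.2 -395.   103.4]
lid [ 580.6 -339.2  113. ]
label [ 534.7 -376.7   94.4]
short b label [ 499.3 -278.4   86.1]
rackback [580.3 -86.1 102. ] [ 639.6 -409.3  102. ]
```

Run:
```python
from station import r
from h import *
from scipy.spatial.transform import Rotation as Ro
np.set_printoptions(precision=2,suppress=True)
w=r.camera_info("wrist");T=w["world_to_cam"];c=-T[:3,:3].T@T[:3,3]
Rt=Ro.from_euler('xyz',r.get_orientation()).as_matrix()
print("cam in tool",Rt.T@(c-r.get_tcp_pos()),"fwd",Rt.T@T[2,:3])
for nm,p,o in [("bar",[423,277,40],0),("pan",[586,262,90],0)]:
  for y in (-.09,np.pi-.09):
    print(nm,y,r.inverse_kinematics(p,[np.pi,0,y]))
# grasp tilted
ryaw=0.18
d=np.array([np.cos(ryaw),np.sin(ryaw),0]);n=-0.5*d+np.array([0,0,.866])
for sgn in (1,-1):
    z=-n;y=sgn*np.array([-d[1],d[0],0]);x=np.cross(y,z);M=np.c_[x,y,z]
    e=Ro.from_matrix(M).as_euler('xyz');print("grasp",sgn,e,r.inverse_kinematics([545,-375,60],e),r.inverse_kinematics(np.array([545,-375,60])+n*130,e))
```

```text
cam in tool [  67.05    0.57 -169.07] fwd [-0.26 -0.    0.97]
bar -0.09 [-0.98  0.65  0.43  2.25 -0.75  0.38 -1.59]
bar 3.0515926535897933 [-0.64  0.61 -0.07  2.23  0.13  0.31  0.66]
pan -0.09 [-0.91  0.73  0.65  1.92 -0.66  0.72 -1.53]
pan 3.0515926535897933 [-0.46  0.64 -0.08  1.89  0.08  0.62  0.9 ]
grasp 1 [-3.14  0.52 -2.96] [ 1.33  0.87 -0.93  2.1   1.37  0.26  1.17] [ 1.45  0.62 -0.92  2.11  0.29  0.29  2.21]
grasp -1 [ 3.14 -0.52  0.18] [ 1.33  0.87 -0.93  2.1   1.37  0.26 -1.97] [ 0.96  0.47 -0.18  2.13 -0.99  0.42  0.32]
```

Run:
```python
from station import r
from h import *
np.set_printoptions(precision=2,suppress=True)
r.gripper_to(0)
r.move_to([455,271,220],[np.pi,0,np.pi-.09])
w=r.camera_info("wrist");im=r.capture("wrist")
import pickle;pickle.dump(w,open("w1.pkl","wb"))
cv2.imwrite("pics/w1.png",im);print(r.get_time(),r.get_tcp_pos(),r.get_joints(),r.get_contact_force())
```

```text
2.6917 [454.78 272.23 219.93] [-0.63  0.35 -0.02  2.03  0.01  0.77  0.83] [-0.17  0.23 -0.22]
```

View pics/w1.png

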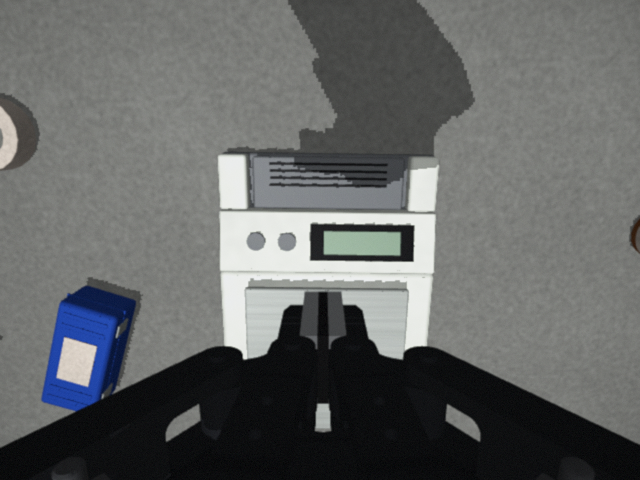

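The wrist view shows the zero bar from (250,155) to (405,209) and the pan's front edge from (245,288) to (409,290).

Run:
```python
from h import *
import pickle
np.set_printoptions(precision=1,suppress=True)
w=pickle.load(open("w1.pkl","rb"))
a,b=[atz(w,p,62) for p in [(245,288),(409,290)]]  # left in image = -y
print(a,b,np.linalg.norm(a-b))
y=(b-a)/np.linalg.norm(b-a);x=np.array([y[1],-y[0],0]);print("yaw",np.arctan2(x[1],x[0]),"pan",(a+b)/2+70*x,"pad",(a+b)/2-94*x)
for p in [(250,155),(405,155),(250,207),(405,209)]: print(p,atz(w,p,32))
im=cv2.imread("pics/w1.png");cv2.imwrite("pics/w1c.png",cv2.resize(im[140:310,210:450],None,fx=3.3,fy=3.3,interpolation=cv2.INTER_CUBIC))
```

```text
[509.6 202.3  62. ] [523.7 340.2  62. ] 138.62001052090022
yaw -0.10206395885932 pan [586.3 264.1  62. ] pad [423.2 280.8  62. ]
(250, 155) [402.1 216.   32. ]
(405, 155) [413.7 346.6  32. ]
(250, 207) [446.2 210.1  32. ]
(405, 209) [460.  344.9  32. ]
```

View pics/w1c.png

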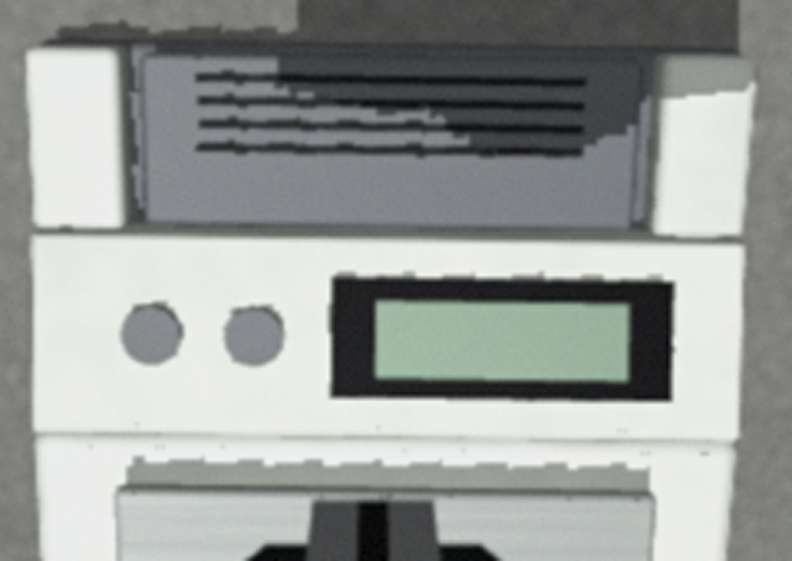

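Run:
```python
from station import r
import numpy as np
o=[np.pi,0,np.pi-.096]
r.move_to([423,280,60],o)
r.line_to([423,280,37],max_speed=60);print(r.get_tcp_pos(),r.get_contact_force())
print(r.line_to([423,280,20],max_speed=15,force_limit=13))
print(r.get_time(),r.get_tcp_pos(),r.get_contact_force())
r.sleep(1.0);print(r.get_tcp_pos(),r.get_contact_force())
import cv2;cv2.imwrite("pics/s1.png",cv2.resize(r.capture("side")[130:240,290:430],None,fx=5,fy=5))
r.line_to([423,280,60],max_speed=60)
print(r.get_time(),r.get_tcp_pos(),r.get_contact_force())
```

```text
[422.93404207 279.85117948  36.81689887] [ 0.67585118  0.2740485  -0.01913163]
False
5.2 [423.03027471 280.02873714  20.06817172] [-0.02368751 -0.32134124 -1.2213099 ]
[422.98253998 280.03483922  19.98327138] [ 0.32451929 -0.20249032  0.26542159]
7.0667 [422.94768454 279.99568135  59.97463226] [-0.00402774 -0.17523105 -0.21675224]
```

View pics/s1.png

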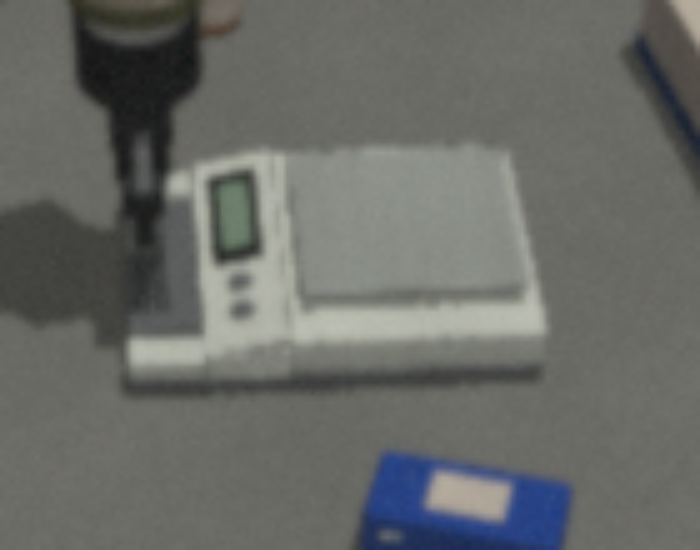

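Run:
```python
from station import r
import cv2
print(r.get_finger_gap(),r.get_tcp_pos())
im=r.capture("wrist");cv2.imwrite("pics/w2.png",im)
cv2.imwrite("pics/s2.png",cv2.resize(r.capture("side")[100:240,250:430],None,fx=4,fy=4))
```

```text
0.3814572736512048 [422.94768454 279.99568135  59.97463226]
```

View pics/w2.png

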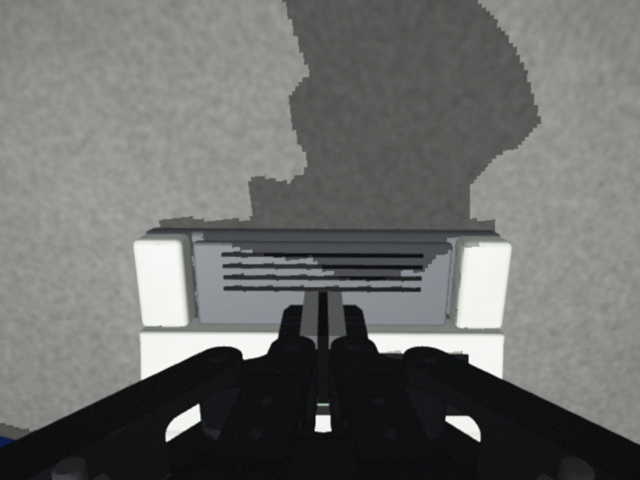

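View pics/s2.png

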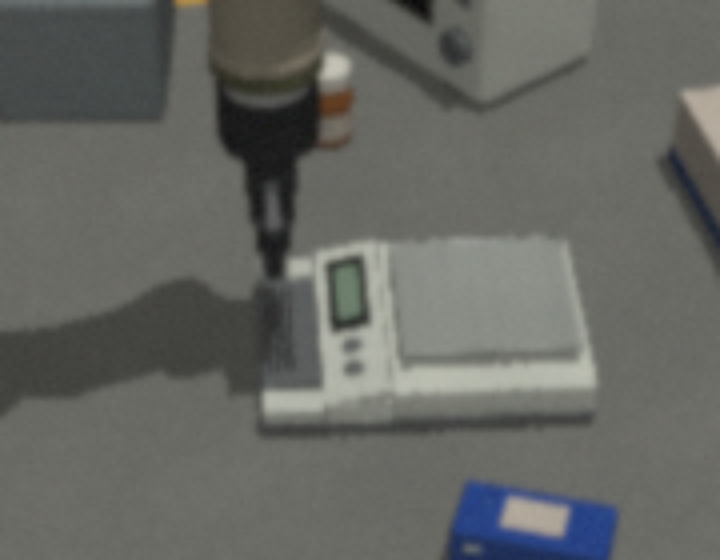

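Run:
```python
from station import r
from h import *
np.set_printoptions(precision=1,suppress=True)
w=r.camera_info("wrist");s=r.camera_info("side");t=r.camera_info("top")
p=r.get_tcp_pos();print("wrist tcp px",proj(w,p),[proj(w,p+[0,0,k]) for k in(10,20,30)])
print("side at z20",[proj(s,[423,280,z]) for z in(20,32,40,60)], "bar crop px for z")
print("s1 coords",[(proj(s,[423,280,z])-[290,130])*5 for z in(20,30,40,60)])
print("s2 coords",[(proj(s,[423,280,z])-[250,100])*4 for z in(60,70,80)])
```

```text
wrist tcp px [321.1 290.1] [array([321., 299.]), array([320.9, 309. ]), array([320.8, 320.3])]
side at z20 [array([319. , 184.7]), array([318.9, 181.8]), array([318.8, 179.9]), array([318.6, 175. ])] bar crop px for z
s1 coords [array([144.9, 273.3]), array([144.5, 261.3]), array([144. , 249.3]), array([143. , 224.8])]
s2 coords [array([274.4, 299.8]), array([274.1, 289.9]), array([273.7, 279.9])]
```

No force was felt even at z=20, so the tip's real position needs checking. I'll go down in steps and look closely.

Run:
```python
from station import r
import numpy as np,cv2
print(r.get_time())
for z in (36,30,26):
    r.line_to([423,280,z],max_speed=60);r.sleep(.1);print(z,r.get_tcp_pos(),r.get_contact_force(),np.array(r.get_effort()).round(1))
im=r.capture("wrist");cv2.imwrite("pics/w3.png",im)
cv2.imwrite("pics/s3.png",cv2.resize(r.capture("side")[140:215,290:380],None,fx=8,fy=8,interpolation=cv2.INTER_CUBIC))
print(r.get_time())
```

```text
7.1667
36 [423.02890672 280.02878808  36.02770107] [ 0.12013925 -0.31997482 -0.50334043] [ -0.  -62.    1.4  -9.4   0.    0.   -0. ]
30 [422.99422812 279.97316464  30.00170622] [0.04319558 1.19224538 0.63590164] [ -0.  -62.7   1.5  -9.    0.   -0.   -0. ]
26 [422.98986634 279.98521881  25.94096424] [ 0.04626894  0.25872726 -0.57938525] [ -0.  -63.    1.5  -8.7   0.   -0.   -0. ]
8.6167
```

View pics/w3.png

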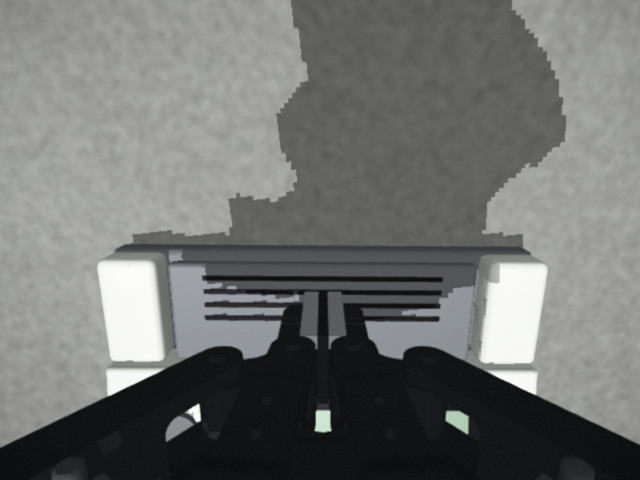

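View pics/s3.png

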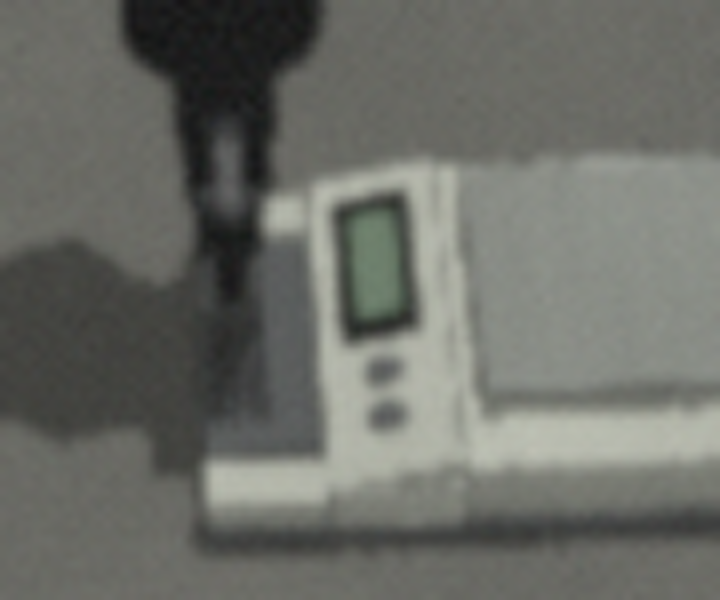

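Both views suggest the fingertips end well above the reported TCP: the side view has the tip at (319,177), which is z≈50 when 26 is reported. I'll descend under force guard until contact.

Run:
```python
from station import r
import numpy as np,cv2
hit=r.line_to([423,280,-10],max_speed=15,force_limit=11)
print(hit,r.get_time(),r.get_tcp_pos(),r.get_contact_force())
r.sleep(.1);print(r.get_tcp_pos(),r.get_contact_force())
```

```text
True 10.1833 [423.37820785 279.99974238   1.11511736] [-1.10410768 -0.46410191 12.70188475]
[423.3564339  280.00633897   1.19092999] [-1.78647288 -0.30076939 10.70869866]
```

Run:
```python
from station import r
import numpy as np,cv2
r.sleep(.9);print(r.get_tcp_pos(),r.get_contact_force())
im=r.capture("wrist");cv2.imwrite("pics/w4.png",im)
cv2.imwrite("pics/s4.png",cv2.resize(r.capture("side")[140:215,290:380],None,fx=8,fy=8,interpolation=cv2.INTER_CUBIC))
print(r.get_time())
```

```text
[423.37311005 280.00830616   1.19034374] [-1.1110128  -0.64170895  9.7159897 ]
11.2833
```

View pics/w4.png

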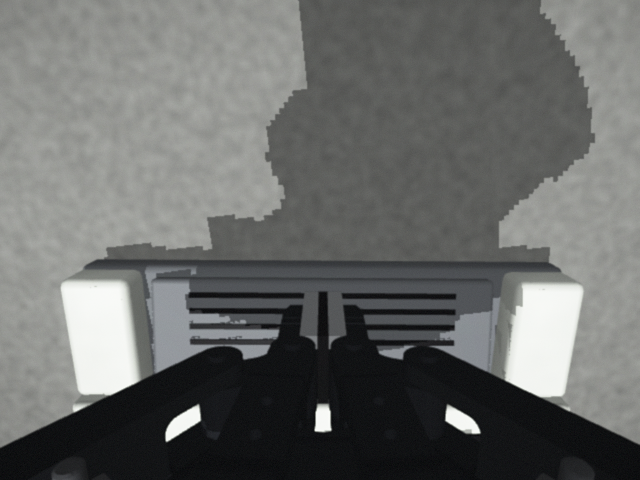

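View pics/s4.png

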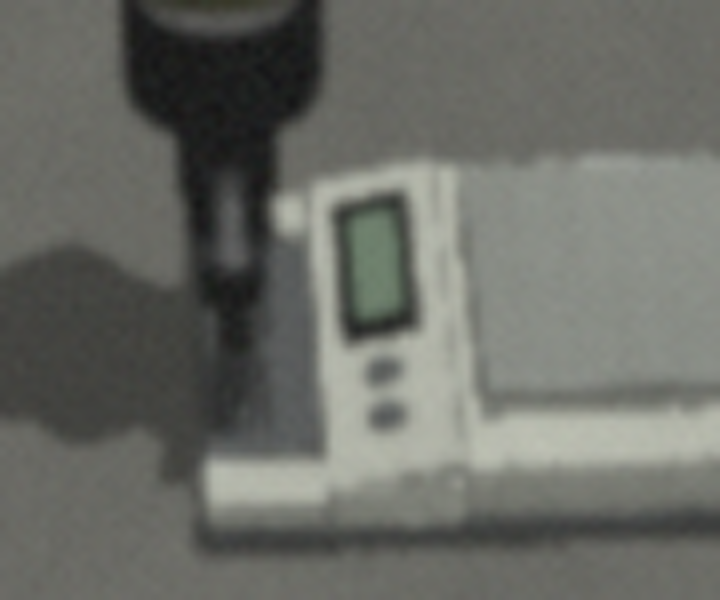

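Run:
```python
from station import r
import numpy as np
print(r.line_to([423,280,0.2],max_speed=10,force_limit=15),r.get_tcp_pos(),r.get_contact_force())
r.sleep(1.0);print(r.get_tcp_pos(),r.get_contact_force())
for z in (2,3,4,5,6,7,9):
    r.line_to([423,280,z],max_speed=20);print(z,r.get_tcp_pos()[2],np.round(r.get_contact_force()[2],1))
r.line_to([423,280,100],max_speed=150);r.gripper_to(80)
print(r.get_time())
```

```text
False [423.40935106 280.08512746   1.05529596] [-0.9930763  -1.15907295 15.11744758]
[423.38762331 280.07533886   1.02354817] [-1.48794154 -2.37093716 15.39314741]
2 2.4035694976791007 6.1
3 3.2207927004570744 4.9
4 4.11431084793891 3.6
5 5.02318202626785 3.5
6 5.895378712881206 -0.0
7 6.9959086804389505 0.4
9 9.147789024093543 -0.5
15.7833
```

The stop shows clearly: about 6 N at travel, then a stiff rise to 15 N, held for about 2 s in all. Bar contact began at reported z≈5.9, so the fingertips end 26 mm behind the reported TCP. I'll allow for that. Now to view the long case.

```bash
cat >> h.py <<'E'
from scipy.spatial.transform import Rotation as Ro
def tilt(yaw,a):
    d=np.array([np.cos(yaw),np.sin(yaw),0]);n=-np.sin(a)*d+np.array([0,0,np.cos(a)])
    y=np.array([-d[1],d[0],0]);z=-n;x=np.cross(y,z)
    return Ro.from_matrix(np.c_[x,y,z]).as_euler('xyz'),n,np.cos(a)*d+np.array([0,0,np.sin(a)]),y
E
python3 - <<'E'
from station import r
from h import *
import pickle
o,n,u,y=tilt(.182,np.pi/6)
r.line_to([430,270,260],max_speed=200)
P=np.array([537,-376,97])+150*n
r.move_to(P,o)
w=r.camera_info("wrist");im=r.capture("wrist");pickle.dump(w,open("w5.pkl","wb"))
cv2.imwrite("pics/w5.png",im);print(r.get_time(),P,r.get_tcp_pos(),r.get_orientation(),o,r.get_joints())
E
```

```text
19.3667 [ 463.23872504 -389.57476761  226.90381057] [ 463.9297289  -388.73416278  227.06924423] [-3.14150258  0.52368563 -2.95794415] [ 3.14159265  0.52359878 -2.95959265] [ 1.49923228  0.51708858 -0.90802325  2.07171009 -0.01710853  0.39442534
  2.49864648]
```

View pics/w5.png

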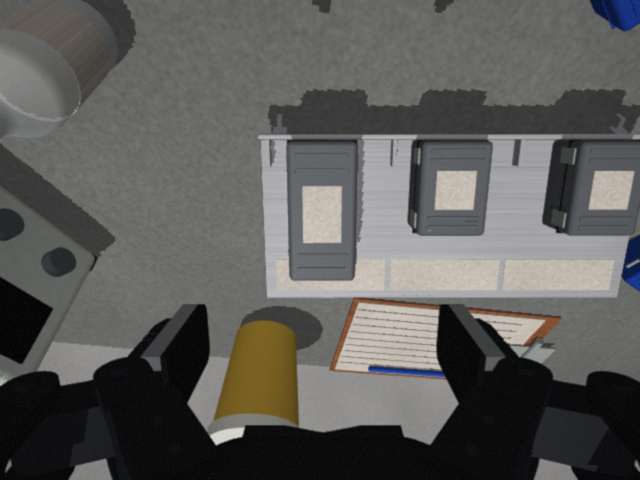

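The wrist view shows the long case's lid with corners at about (288,141), (356,141), (356,280) and (288,280), and its sides clear. I'll solve the lid pose.

Run:
```python
from h import *
import pickle
im=cv2.imread("pics/w5.png");cv2.imwrite("pics/w5c.png",cv2.resize(im[125:300,265:380],None,fx=3.4,fy=3.4,interpolation=cv2.INTER_CUBIC))
```

```text
(no output)
```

View pics/w5c.png

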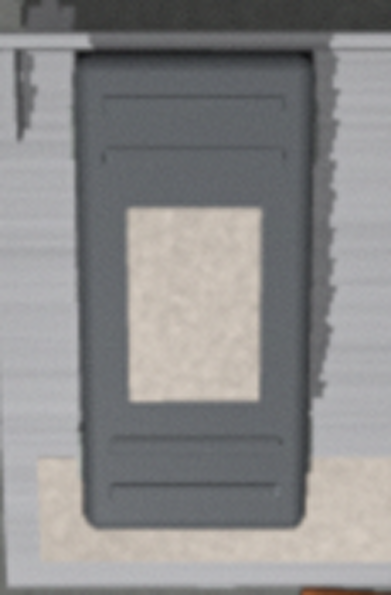

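Run:
```python
from h import *
import pickle
np.set_printoptions(precision=2,suppress=True)
w=pickle.load(open("w5.pkl","rb"));f=K(w);Km=np.array([[f,0,w["cx"]],[0,f,w["cy"]],[0,0,1]])
g=lambda x,y:(265+(x+.5)/3.4-.5,125+(y+.5)/3.4-.5)
ip=np.array([g(77,52),g(313,52),g(303,527),g(88,527)])
op=np.array([[-56,-27,22.5],[-56,27,22.5],[56,27,22.5],[56,-27,22.5]],float)
ok,rv,tv,=cv2.solvePnP(op,ip,Km,None)
T=w["world_to_cam"];Rc=cv2.Rodrigues(rv)[0];R=T[:3,:3].T@Rc;c=T[:3,:3].T@(tv[:,0]-T[:3,3])
print("centre",c,"\n",R,"yaw",np.arctan2(R[1,0],R[0,0]),"slope",np.arcsin(R[2,0]))
# known orientation, plane at nominal height
o,n,u,y=tilt(.182,np.pi/6)
pr=cv2.projectPoints(op,rv,tv,Km,None)[0][:,0]-ip;print(pr)
for h in (77.5,):
  # lid plane pt: any point with z: n.(p-c0)=22.5
  pass
# fit translation only with fixed orientation for yaws
from scipy.optimize import least_squares
def res(q):
    o,n,u,y=tilt(q[3],np.pi/6);M=np.c_[u,y,n];return np.concatenate([proj(w,q[:3]+M@p)-k for p,k in zip(op,ip)])
s=least_squares(res,[535,-370,78,.18]);print(s.x,s.cost,s.fun)
t=pickle.load
```

```text
centre [ 549.78 -372.28   70.09] 
 [[ 0.82 -0.19 -0.55]
 [ 0.15  0.98 -0.11]
 [ 0.56  0.    0.83]] yaw 0.18404366629903696 slope 0.5890130174562613
[[-0.14  0.28]
 [ 0.15  0.21]
 [ 0.96 -0.25]
 [-0.97 -0.28]]
[ 547.35 -372.82   71.66    0.18] 1.7702470901445209 [-0.81  0.42  0.82  0.37  0.86 -0.45 -0.88 -0.41]
```

Run:
```python
from station import r
from h import *
import pickle
np.set_printoptions(precision=2,suppress=True)
w=pickle.load(open("w5.pkl","rb"));t=r.camera_info("top");s=r.camera_info("side")
g=lambda x,y:(265+(x+.5)/3.4-.5,125+(y+.5)/3.4-.5)
c1=lambda x,y:(325+(x+.5)/6-.5,145+(y+.5)/6-.5);c3=lambda x,y:(340+(x+.5)/4-.5,240+(y+.5)/4-.5)
o,n,u,y=tilt(.182,np.pi/6)
W=(w,g(195,305));A=(t,c1(650,304));B=(s,c3(279,434))
for nm,ob in [("all",[W,A,B]),("WA",[W,A]),("WB",[W,B])]:
    p=tri(ob);print(nm,p)
# lid plane nominal through z: centre z 77.5 => wrist ray at lid height
c,d=ray(*W)
for dz in (0,-3,-6):
    L=np.array([0,0,97+dz]); 
    k=(97+dz-c[2])/d[2]; print(dz,c+k*d)
# rack low edge lip in wrist: lip top ends
# label 4 corners along u
lid=[tri([W,A,B])]
ctr=lid[0]-22.5*n;print("label-> centre",ctr)
# lid ends along u from wrist rays intersect plane through label
for q in [(195,52),(195,527),(77,52),(313,52),(88,527),(303,527)]:
    c,d=ray(w,g(*q));k=n@(lid[0]-c)/(n@d);P=c+k*d-lid[0];print(q,P@u,P@y)
```

```text
all [ 534.66 -376.16   94.64]
WA [ 534.67 -375.91   95.38]
WB [ 534.67 -375.72   94.05]
0 [ 532.8  -375.57   97.  ]
-3 [ 535.38 -375.1    94.  ]
-6 [ 537.96 -374.63   91.  ]
label-> centre [ 545.72 -374.13   75.16]
(195, 52) -56.52758902207195 0.8798570389807442
(195, 527) 54.77239386917997 0.9527352277929922
(77, 52) -56.501377121376976 -25.1694989115244
(313, 52) -56.55380489453013 26.933160123015394
(88, 527) 54.790032259719126 -24.8879883019476
(303, 527) 54.75458794533379 27.03889962481551
```

Lid centre ≈ (534.5,-375,94.5), so the case centre is ≈ (545.7,-373.5,75), with yaw 0.182 and slope 30°. Approaching along the slope normal.

Run:
```python
from station import r
from h import *
np.set_printoptions(precision=2,suppress=True)
o,n,u,y=tilt(.182,np.pi/6);c=np.array([545.7,-373.4,75.])
q=r.inverse_kinematics(c+5*n,o);print(q,r.inverse_kinematics(c-42*n,o))
try: r.line_to(c+5*n,o,max_speed=120)
except Exception as e: print("unr",repr(e)); 
print(r.get_joints(),r.get_tcp_pos(),c+5*n,r.get_contact_force())
im=r.capture("wrist");cv2.imwrite("pics/w6.png",im);print(r.get_time())
```

```text
[ 1.34  0.85 -0.96  2.1   1.24  0.27  1.28] [ 1.27  0.91 -0.9   2.08  1.5   0.26  1.03]
unr Unreachable('the arm cannot follow that straight line within its joint ranges')
[ 1.5   0.52 -0.91  2.07 -0.02  0.39  2.5 ] [ 463.93 -388.73  227.07] [ 543.24 -373.85   79.33] [-0.96  0.45  0.81]
19.4167
```

View pics/w6.png

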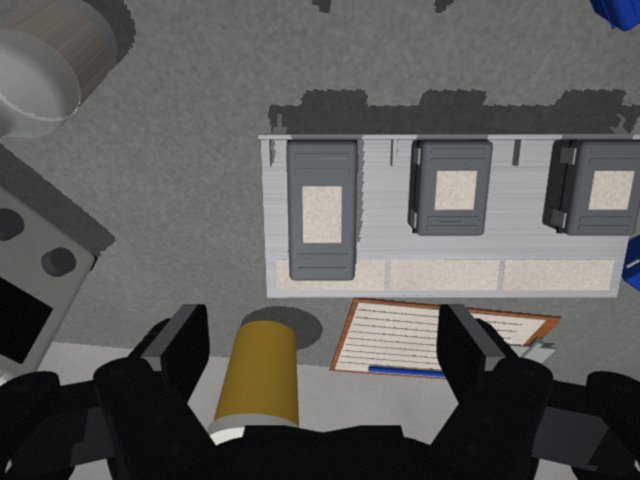

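Run:
```python
from station import r
from h import *
np.set_printoptions(precision=2,suppress=True)
c=np.array([545.7,-373.4,75.])
n=tilt(.182,np.pi/6)[1]
for a in (30,25,20,15,10):
    o,t,_,_=tilt(.182,np.radians(a))
    print(a,[np.array(r.inverse_kinematics(c+k*t,o)) for k in (150,5,-40)])
for a in (0,-5,-10,-15,-20):
    o,t,_,_=tilt(-.096,np.radians(a))
    print(a,[r.inverse_kinematics(np.array([586,264,84.5])+k*t,o) for k in (100,-40)])
```

```text
30 [array([ 1.45,  0.54, -0.87,  2.09,  0.  ,  0.34,  2.48]), array([ 1.34,  0.85, -0.96,  2.1 ,  1.24,  0.27,  1.28]), array([ 1.27,  0.9 , -0.9 ,  2.08,  1.49,  0.26,  1.04])]
25 [array([ 1.32,  0.5 , -0.76,  2.04,  0.03,  0.43,  2.4 ]), array([ 1.07,  0.69, -0.56,  2.07,  0.14,  0.16,  2.29]), array([ 1.17,  0.84, -0.78,  2.05,  1.14,  0.24,  1.33])]
20 [array([ 1.19,  0.48, -0.66,  1.98,  0.07,  0.53,  2.32]), array([ 0.97,  0.67, -0.48,  2.03,  0.16,  0.26,  2.23]), array([ 0.92,  0.74, -0.43,  2.03,  0.2 ,  0.18,  2.19])]
15 [array([ 1.05,  0.47, -0.55,  1.92,  0.1 ,  0.63,  2.25]), array([ 0.88,  0.66, -0.4 ,  1.98,  0.18,  0.35,  2.18]), array([ 0.84,  0.72, -0.37,  1.99,  0.21,  0.28,  2.14])]
10 [array([ 0.92,  0.47, -0.45,  1.86,  0.13,  0.73,  2.19]), array([ 0.8 ,  0.65, -0.33,  1.94,  0.19,  0.45,  2.14]), array([ 0.76,  0.72, -0.3 ,  1.95,  0.21,  0.37,  2.11])]
0 [array([-0.49,  0.52, -0.04,  1.82,  0.02,  0.81,  0.94]), array([-1.05,  0.92,  0.93,  1.95, -1.03,  0.84,  1.94])]
-5 [array([-0.29,  0.58, -0.29,  1.72,  0.13,  0.93,  0.85]), array([-0.7 ,  0.75,  0.33,  1.87, -0.44,  0.68,  1.39])]
-10 [array([-0.24,  0.63, -0.34,  1.64,  0.11,  1.04,  0.88]), array([-0.53,  0.75,  0.1 ,  1.8 , -0.23,  0.76,  1.21])]
-15 [array([-0.21,  0.68, -0.36,  1.56,  0.08,  1.15,  0.92]), array([-0.43,  0.78, -0.02,  1.74, -0.16,  0.86,  1.14])]
-20 [array([-0.2 ,  0.74, -0.36,  1.48,  0.05,  1.25,  0.95]), array([-0.38,  0.81, -0.07,  1.68, -0.15,  0.96,  1.14])]
```

The 30° tilt runs into the wrist's joint limits. The pads are flat, so I'll tilt only 15° at the grasp and -15° at placing; the jaw axis stays along the case's y.

Run:
```python
from station import r
from h import *
np.set_printoptions(precision=2,suppress=True)
c=np.array([545.7,-373.4,75.]);o,t,_,_=tilt(.182,np.radians(15))
r.move_to(c+60*t,o)
r.line_to(c+5*t,o,max_speed=100)
print(r.get_joints(),r.get_tcp_pos()-c-5*t,r.get_contact_force(),r.get_finger_gap())
im=r.capture("wrist");cv2.imwrite("pics/w7.png",im);print(r.get_time())
im=r.capture("side");cv2.imwrite("pics/s7.png",cv2.resize(im[200:400,330:490],None,fx=3,fy=3))
```

```text
[ 0.88  0.66 -0.4   1.98  0.17  0.35  2.18] [-0.1 -0.2  0.1] [-0.22 -0.32 -0.01] 79.90982299314575
20.95
```

View pics/w7.png

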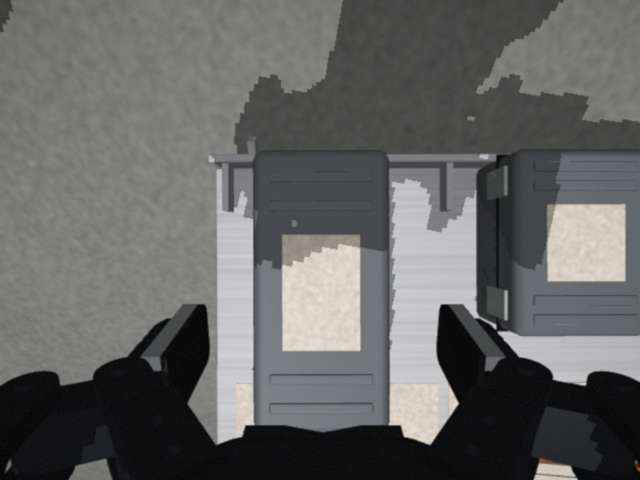

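View pics/s7.png

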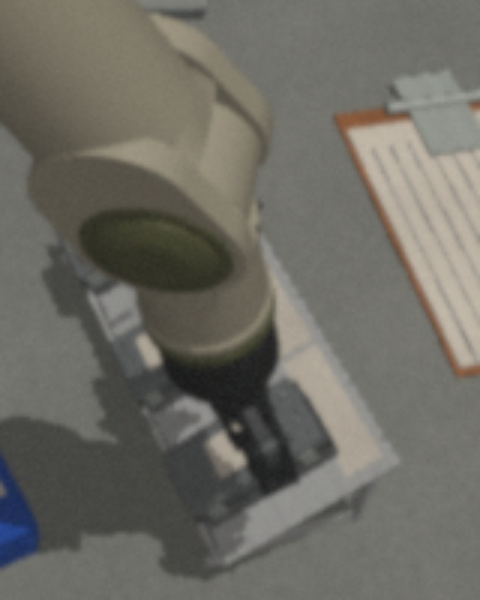

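The case spans columns 254–389 and the pads stand at 207 and 440, so it is centred between them. Descending and gripping.

Run:
```python
from station import r
from h import *
np.set_printoptions(precision=2,suppress=True)
c=np.array([545.7,-373.4,75.]);o,t,_,_=tilt(.182,np.radians(15))
print(r.line_to(c-41*t,o,max_speed=40,force_limit=10),t@(r.get_tcp_pos()-c),r.get_contact_force())
r.gripper_to(40,45);print(r.get_finger_gap(),r.get_contact_force(),r.get_time())
im=r.capture("wrist");cv2.imwrite("pics/w8.png",im)
```

```text
False -40.74563630393989 [-0.34  0.    0.18]
53.50371981610672 [-2.94 -0.02  4.9 ] 22.6583
```

View pics/w8.png

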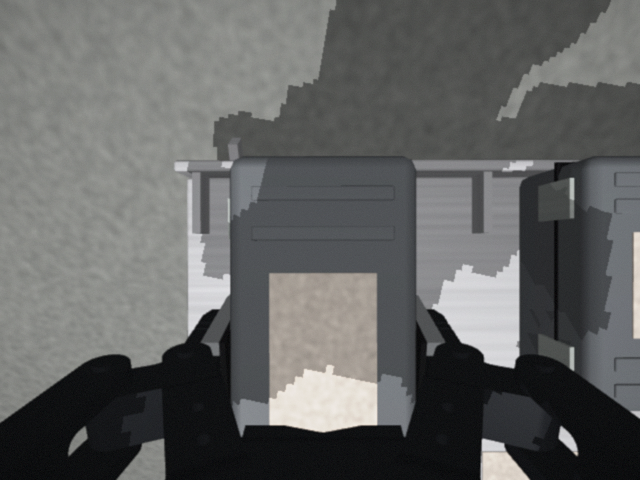

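Run:
```python
from station import r
from h import *
np.set_printoptions(precision=2,suppress=True)
c=np.array([545.7,-373.4,75.]);o,t,_,_=tilt(.182,np.radians(15));n=tilt(.182,np.pi/6)[1]
p=r.get_tcp_pos()
r.line_to(p+60*n,o,max_speed=80)
print(r.get_finger_gap(),r.get_contact_force(),r.get_joints())
r.line_to(p+60*n+np.array([-30,0,110]),o,max_speed=150)
o2,t2,_,_=tilt(-.096,np.radians(-15));pc=np.array([586.3,264,62])
tgt=pc+[0,0,22.5+80]-40.75*t2
r.move_to(tgt,o2)
print(r.get_time(),r.get_tcp_pos()-tgt,r.get_finger_gap(),r.get_contact_force(),r.get_joints())
im=r.capture("wrist");cv2.imwrite("pics/w9.png",im)
im=r.capture("side");cv2.imwrite("pics/s9.png",cv2.resize(im[60:240,260:460],None,fx=4,fy=4,interpolation=cv2.INTER_CUBIC)[:600])
```

```text
53.59116465489247 [-0.42 -1.01 -1.58] [ 0.92  0.64 -0.42  2.01  0.17  0.36  2.2 ]
26.8583 [ 0.74 -1.62  0.04] 53.54824495377017 [ 0.62 -0.34 -1.49] [-0.28  0.69 -0.26  1.69  0.02  1.    0.95]
```

View pics/w9.png

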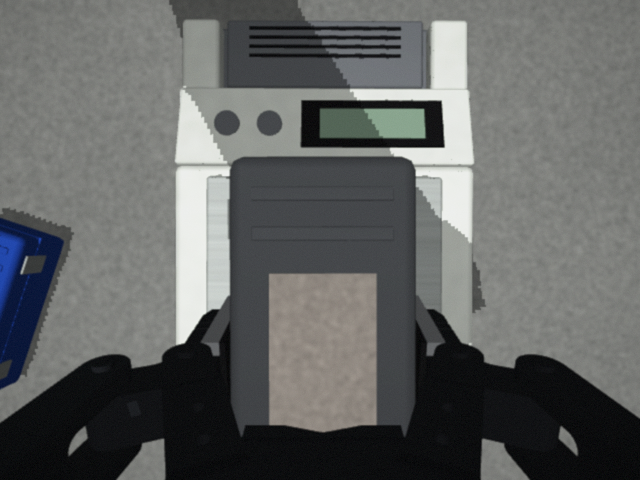

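View pics/s9.png

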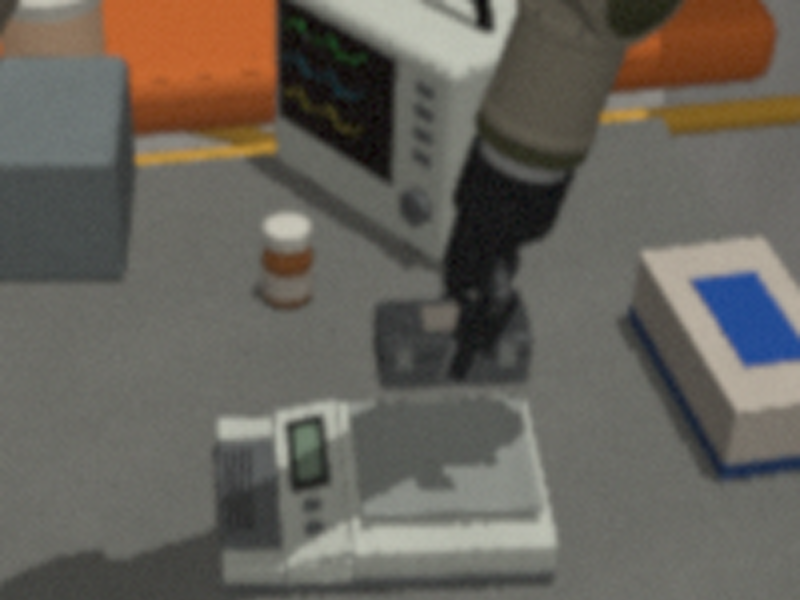

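The case hasn't slipped in the hand: its lid is at the same pixels as before, (230–415,157). It looks level, and it is centred over the pan (columns 207–442). Lowering it.

Run:
```python
from station import r
from h import *
np.set_printoptions(precision=2,suppress=True)
o2,t2,_,_=tilt(-.096,np.radians(-15));pc=np.array([586.3,264,62])
b=pc-40.75*t2
r.line_to(b+[0,0,22.5+12],o2,max_speed=80);r.sleep(.2)
print(r.get_tcp_pos()-b,r.get_contact_force())
print(r.line_to(b+[0,0,22.5-8],o2,max_speed=12,force_limit=5))
print(r.get_time(),r.get_tcp_pos()-b,r.get_contact_force(),r.get_torque())
im=r.capture("wrist");cv2.imwrite("pics/w10.png",im)
im=r.capture("side");cv2.imwrite("pics/s10.png",cv2.resize(im[120:220,300:420],None,fx=6,fy=6,interpolation=cv2.INTER_CUBIC)[:600])
```

```text
[ 0.27  0.13 35.03] [-0.64  0.19 -1.71]
True
29.3083 [-0.06 -0.01 19.71] [ 0.04 -0.72  5.5 ] [-0.19 -0.05 -0.03]
```

View pics/w10.png

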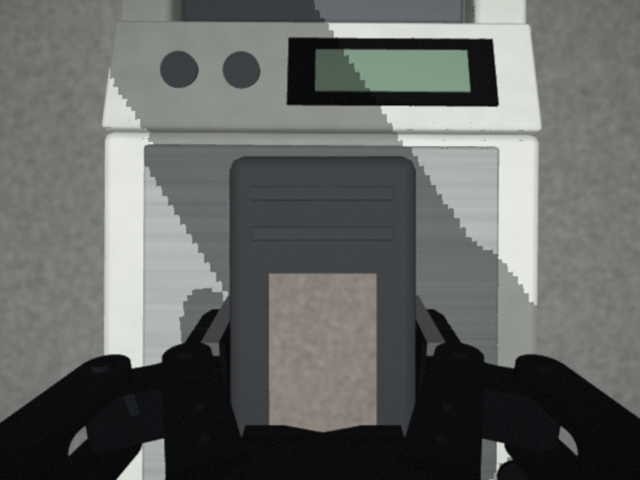

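View pics/s10.png

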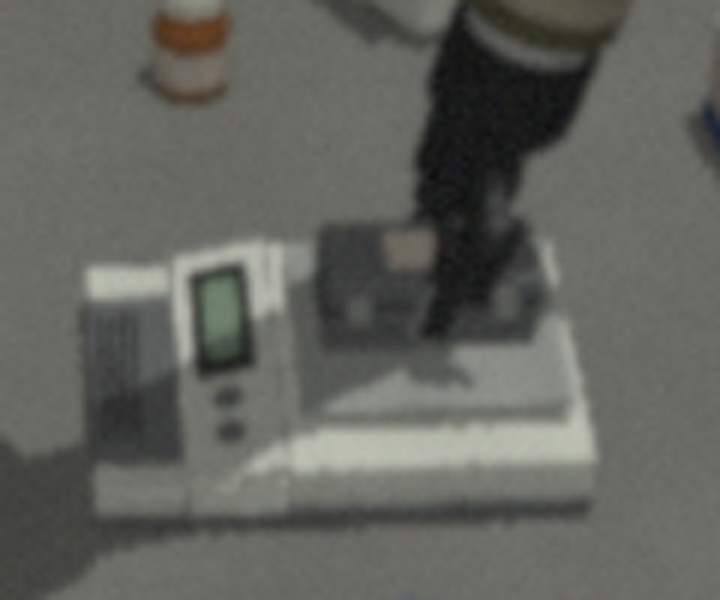

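Run:
```python
from station import r
from h import *
np.set_printoptions(precision=1,suppress=True)
s=r.camera_info("side");w=r.camera_info("wrist")
g=lambda x,y:(300+(x+.5)/6-.5,120+(y+.5)/6-.5)
pc=np.array([586.3,264,62]);R=Ro.from_euler('z',-.096).as_matrix()
for p in [(325,340),(540,345),(305,415),(570,408)]: print("side",p,R.T@(atz(s,g(*p),62)-pc))
for p,z in [((145,146),62),((498,148),62),((231,160),107),((415,160),107)]: print("wrist",p,R.T@(atz(w,p,z)-pc))
```

```text
side (325, 340) [-54.  -16.4   0. ]
side (540, 345) [ 57.4 -28.4   0. ]
side (305, 415) [-69.5 -75.3   0. ]
side (570, 408) [ 65.4 -79.2   0. ]
wrist (145, 146) [-68.9 -68.4   0. ]
wrist (498, 148) [-68.1  68.9   0. ]
wrist (231, 160) [-54.5 -25.   45. ]
wrist (415, 160) [-54.5  26.6  45. ]
```

All readings put the case's centre within about 2 mm of the pan's centre. Releasing and backing off along the tool axis.

```bash
python3 - <<'E'
from station import r
from h import *
np.set_printoptions(precision=2,suppress=True)
o2,t2,_,_=tilt(-.096,np.radians(-15))
r.gripper_to(60);r.gripper_to(80);print(r.get_finger_gap(),r.get_contact_force())
p=r.get_tcp_pos();r.line_to(p+70*t2,o2,max_speed=60)
print(r.line_to(p+130*t2,o2,max_speed=120),r.get_contact_force(),r.get_time())
im=r.capture("wrist");cv2.imwrite("pics/w11.png",im)
im=r.capture("side");cv2.imwrite("pics/s11.png",im)
r.move_to([430,150,330],[np.pi,0,np.pi-.096])
cv2.imwrite("pics/t11.png",r.capture("top"));print(r.get_time())
E
python3 - <<'E'
import cv2
im=cv2.imread("pics/s11.png");cv2.imwrite("pics/s11c.png",cv2.resize(im[130:230,300:420],None,fx=6,fy=6,interpolation=cv2.INTER_CUBIC))
E
```

```text
79.98683175793639 [0.04 0.42 0.39]
False [ 0.11 -0.27  0.68] 31.95
33.1667
```

View pics/w11.png

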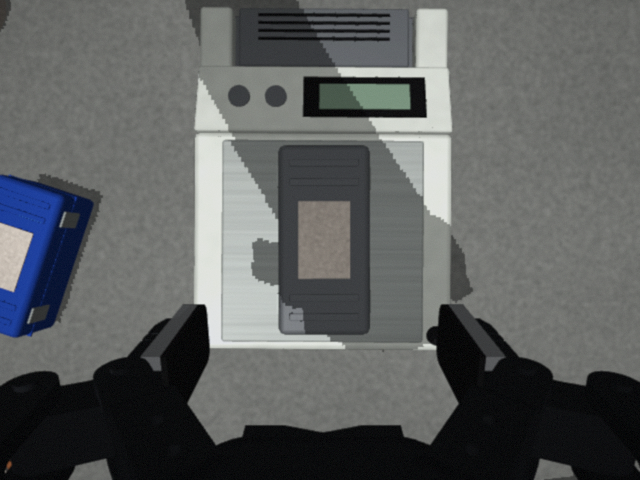

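View pics/s11c.png

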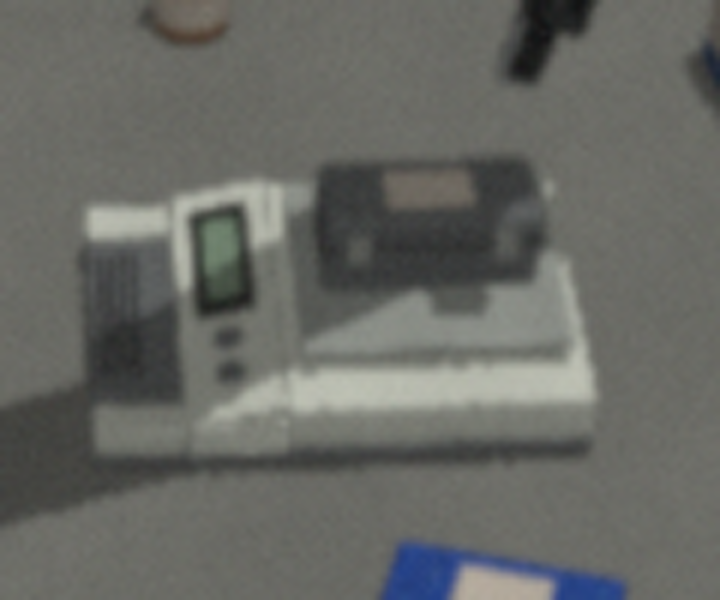

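View pics/t11.png

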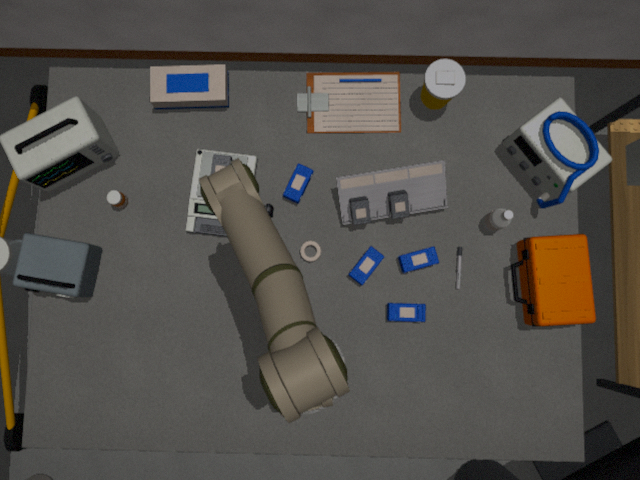

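The wrist view shows the case lid up and flat at (279–369,146–333), inside the pan (222–423,140–342). The zero bar is up again. In the top view the short cases, tape, jar, bottle and torch are at the same pixels as at the start, and the robot is clear.

Run:
```python
from station import r
r.sleep(.3);print(r.get_contact_force(),r.get_time());r.job_done()
```

```text
[-0.22240827  0.96730229 -0.01717923] 33.4667
the job is handed in; nothing more can be done
```

I zeroed the scale with its pan empty, then set the long grey case on the pan and let go. I handed the job in at about 33.5 s of the 67 s allowed; no verdict is reported.

- **Zeroing:** The first press never reached the bar, because the fingertips end about 26 mm short of the reported TCP. I found the bar by force-guarded descent and pressed it to its stop. The force rose stiffly from about 6 N to 15 N, and I held it there for about 2 s. It came back up.
- **Picking up:** The long case was in the right-hand bay. A 30° tool tilt was not reachable, so I gripped it across its smooth sides at 15° and turned it level in the air.
- **Placing:** It touched the pan gently, with the descent stopping at a force change of about 7 N. That was 2.8 mm higher than I had computed, because my estimate of the case's height on the rack was low.
- **Last checks:** The case lies flat, lid up, fully inside the pan and about 2 mm from its centre by the camera estimates. The other objects show at their starting pixels, and the gripper is clear. I judged level and stillness only from the pictures; I did not measure them.

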